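# Set up the engraver's hand bridge over a brass plate

## Robot

A 6-joint arm with a two-finger parallel gripper is mounted at the origin on the work surface. World frame = base frame: x ahead of the robot, y to its left, z up, the work surface at z = 0. Lengths are in mm, angles in degrees, forces in N, time in s.
With the tool pointing down it reaches from about 250 to 800 mm from the base axis. Payload 8.5 kg.
Tool frame: the origin (TCP) lies on the centre line of the jaws, within the pads' length; the fingertips stand ahead of it and the grasp point (between the pads) lies 8 mm behind it (env.tcp_to_tips is the z of the fingertips in the tool frame, in mm); z points along the fingers, y is the line along which they close (so a half turn about z gives the same grasp; the last joint's range is limited). The gripper opens to 85 mm and grips with 20 to 120 N. Pads are 22 mm wide; open, the fingers measure 114 mm over their backs; the gripper's body (76 mm by 85 mm) begins 54 mm behind the grasp point. The pads swing forward as they close: fully open they stand 13 mm farther back than shut.
Start: joints at [-71.333, 13.648, -0.773, 75.585, 0, 90], TCP at [168.02, -497.342, 242.276] pointing down, gripper open.
Joint ranges: [-152.45, 152.45], [-59.26, 108.67], [-65.41, 83.53], [-104.44, 129.93], [-82.83, 76.93], [-180, 180]. Speed limits (degrees/s): [127.2, 127.2, 159.86, 180, 180, 180].

## Interface

Orientations are given as a 3x3 rotation matrix whose columns are the frame's x, y, z axes.
In Python, from station import env, eoat, kinematics, status, viewer, workorder gives the robot as it stands. The module is installed in compiled form; this text tells all that it offers. Calls block until the motion is done:
- env.goto(position, orientation): joint-space move of the TCP to a pose.
- env.servo_line(position, attitude=None, v=150, force_limit=None): straight line of the TCP; attitude=None keeps the orientation; v is the mean speed in mm/s. With force_limit (N) it stops when the force on the tool has changed by that much, and returns True; else False.
- env.movej(angles): joint-space move.
- eoat.command_gripper(opening): finger opening in mm; the grip force is fixed at half the most; returns when the fingers have stopped.
- env.wait(seconds).
- kinematics.solve_ik(position, orientation): joint angles nearest the present ones, or None.
- status.observe(): the state.
- viewer.read_camera(name): name is "scene" or "top" or "wrist"; returns the picture (400x640x3 uint8, red, green, blue); there is no depth.
- viewer.camera_model(name): a dict with "fx", "fy", "cx", "cy" (pixels), "R" (3x3) and "t" (3): a world point X has camera coordinates R X + t; the wrist camera has in their place "T_tool_cam" (4x4, takes a point from camera to tool coordinates, whose origin is the TCP and whose axes are the flange's). Camera axes: x right, y down, z forward; pixel columns grow to the right and rows downward; lengths in mm; the calibration is good to about 2 mm. The wrist camera is an equidistant fisheye: a pixel r from the principal point sees the ray r / f radians off the axis. A picture is of the moment at which its call begins: read the wrist's pose just before it. camera_model takes no time and is no camera call.
A pose or a line that the arm cannot do raises env.IKError and nothing moves.
- workorder.finish_job(): hands the job in; it is judged then, once.
The state is a dict: "t": time; "joint_positions": joint angles; "joint_vel": joint speeds; "joint_torque": joint torques, N m; "tool_pos": TCP position; "orientation": TCP orientation; "force": force on the tool from outside, world axes, zero at the start; "ft_torque": the same for the moment, N m; "gripper_width": finger opening in mm; "gripper_force": force on a finger pad.
Only numpy, scipy, OpenCV 4.12 (cv2) and the standard library are available. Lean on these libraries where they do the work, as an engineer would, in place of code of your own. Each camera call takes 0.05 s, during which the arm holds its last target. There are 200 camera calls.

## Task

Set up the hand bridge over the brass plate so the engraver can rest a hand above it: of the three wooden feet take the two of equal height and stand one beside each long edge of the plate, halfway along that edge, notch in line across the plate, leaving a gap of about 15 mm between foot and plate. Then lay the board flat down in the two notches, square across the plate and reaching evenly past both feet. Nothing may touch the polished plate on the way, and the odd foot, the jar and the graver stay where they are.

Things in the scene. Friction and masses are not known exactly. Their poses are not given: they have to be found in the camera images.
- plate: flat brass engraving plate, 140 (its x) x 110 (its y) x 4 mm thick, lying loose on the bench; its two long edges are the 140 mm ones, at y = +55 and -55 mm. Origin at the centre of its underside, z up. Do not touch it.
- foot_a: dark wooden trestle foot, one of the matching pair; 84 (x) x 40 (y) mm base and head, 70 mm high in all, 160 g. Notch along y on top: seat 60 mm up, 56 mm wide between lips 14 mm thick, 10 mm high. Head z 48-60 mm; stem below it 44 x 34 mm, base z 0-12. Grip the head across y. Symmetric under a half turn. Origin: centre of underside, z up.
- foot_b: the other foot of the pair, identical to foot_a, same frame. The two may be used on either side of the plate.
- foot_low: the odd foot: same shape and footprint, but lower (seat at 38 mm, 48 mm high in all). Leave it where it is. Origin at the centre of its underside.
- board: pale wooden board, 40 mm wide (x) x 260 mm long (y) x 12 mm thick, about 100 g, lying flat on the bench; fits in the 56 mm notches with its long side along them. Symmetric under a half turn. Origin at the centre of its underside.
- jar: closed brown glass jar with black cap, 54 mm diameter, 62 mm high, standing on the bench; a bystander. Origin at the centre of its underside.
- graver: graver (burin) lying on the bench: pale mushroom-shaped wooden handle 34 mm across, steel shaft to +x, 113 mm long; a bystander. Origin at bench level near its middle.
Things that resemble listed ones, but are neither listed nor needed, are in the scene too. What is shaped like the foot_a but purple or turquoise is not meant.

How it is judged:
By the outcome, as a careful person would: the job done as asked, in the order asked, and still so for the second after the job is handed in, with the robot touching nothing.
It also fails if it takes over 72 s, if anything falls off the work surface, if the arm or the gripper's body presses on something with over 40 N, if the wrist force passes 120 N, or if a joint passes its speed limit or range.

## Working session

There is one attempt and no reset: what is moved stays moved. The work goes in short steps, each a Python script; the robot and the scene stay as the last script left them, time stands still between calls to the robot, and variables do not carry over. Pictures are saved under pics/ and viewed, at most 10 in all, crops included, and the job is handed in when it is done.

```bash
mkdir -p pics; ls
python3 - <<'E'
from station import env, eoat, kinematics, status, viewer, workorder
import cv2, numpy as np
for n in ("scene","top"):
    im=viewer.read_camera(n); cv2.imwrite(f"pics/{n}0.png",im[:,:,::-1])
    m=viewer.camera_model(n); print(n,m)
print(viewer.camera_model("wrist"), env.tcp_to_tips, status.observe()["t"])
E
```

```text
pics
scene {'fx': 462.6650962504421, 'fy': 462.6650962504421, 'cx': 324.2549423968831, 'cy': 204.543947849031, 'R': array([[-0.64387675,  0.76480725, -0.02219469],
       [ 0.50804316,  0.40566188, -0.75982274],
       [-0.5721144 , -0.50050806, -0.64975134]]), 't': array([ 323.52344736, -294.31804843, 1591.93397988])}
top {'fx': 404.8188907901306, 'fy': 404.8188907901306, 'cx': 317.69344300249713, 'cy': 194.7100438760853, 'R': array([[ 0.04920686, -0.99878774,  0.00131744],
       [-0.97652705, -0.048387  , -0.20988956],
       [ 0.20969886,  0.00904149, -0.97772421]]), 't': array([ 35.31143272, 557.07407975, 937.77302521])}
{'fx': 309.70691628693146, 'fy': 309.70691628693146, 'cx': 323.96648484482625, 'cy': 197.85861397701436, 'T_tool_cam': array([[-1.71018038e-03, -9.65548927e-01, -2.60215957e-01,
         6.61959816e+01],
       [ 9.99998364e-01, -1.49776868e-03, -1.01457511e-03,
         7.74703823e-01],
       [ 5.89878599e-04, -2.60217267e-01,  9.65549909e-01,
        -1.31331738e+02],
       [ 0.00000000e+00,  0.00000000e+00,  0.00000000e+00,
         1.00000000e+00]])} 11.0 0.1
```

View pics/top0.png

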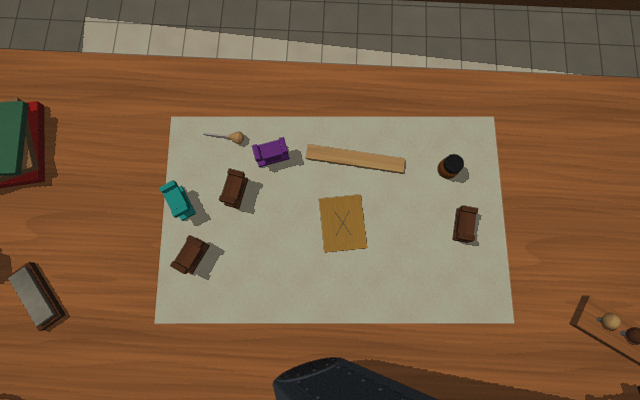

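View pics/scene0.png

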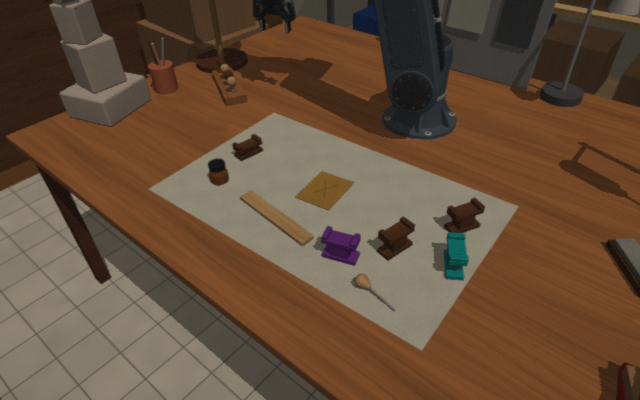

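The top view shows the plate at (343,223), the board at (355,158), and dark feet at (235,188), (190,255) and (466,224). The last one, nearer the jar (451,166), looks lower. The graver is at (225,136), and the purple and turquoise decoys are at (271,152) and (178,200). The scene view agrees. Next I'll measure coarse poses and check heights across the two views.

```bash
cat > h.py <<'E'
from station import env, eoat, kinematics, status, viewer, workorder
import cv2, numpy as np
def shot(n):
    """image plus a camera record (C: centre, A: cam->world rotation)"""
    s=status.observe(); im=viewer.read_camera(n); m=viewer.camera_model(n)
    if n=="wrist":
        T=np.eye(4); T[:3,:3]=s["orientation"]; T[:3,3]=s["tool_pos"]; T=T@m["T_tool_cam"]
        m["A"],m["C"]=T[:3,:3],T[:3,3]
    else: m["A"],m["C"]=m["R"].T,-m["R"].T@m["t"]
    m["n"]=n; return im,m
def rays(m,p):
    p=np.atleast_2d(p).astype(float); d=np.c_[(p[:,0]-m["cx"])/m["fx"],(p[:,1]-m["cy"])/m["fy"]]
    if m["n"]=="wrist":
        r=np.hypot(*d.T)+1e-12; v=np.c_[d*(np.sin(r)/r)[:,None],np.cos(r)]
    else: v=np.c_[d,np.ones(len(d))]
    return v@m["A"].T
def onz(m,p,z):
    v=rays(m,p); return m["C"]+v*((z-m["C"][2])/v[:,2])[:,None]
def project(m,X):
    c=(np.atleast_2d(X)-m["C"])@m["A"]
    if m["n"]=="wrist":
        r=np.hypot(c[:,0],c[:,1]); k=np.arctan2(r,c[:,2])/(r+1e-12)
        d=c[:,:2]*k[:,None]
    else: d=c[:,:2]/c[:,2:]
    return d*[m["fx"],m["fy"]]+[m["cx"],m["cy"]]
def tri(m1,p1,m2,p2):
    a,b=rays(m1,p1)[0],rays(m2,p2)[0]; s=np.linalg.lstsq(np.c_[a,-b],m2["C"]-m1["C"],rcond=None)[0]
    X,Y=m1["C"]+a*s[0],m2["C"]+b*s[1]; return (X+Y)/2,np.linalg.norm(X-Y)
def down(yaw):
    """tool pointing down; yaw = world direction (deg) of tool x"""
    c,s=np.cos(np.radians(yaw)),np.sin(np.radians(yaw)); return np.array([[c,s,0],[s,-c,0],[0,0,-1.]])
E
python3 - <<'E'
from h import *
for n in("top","scene"):
    im,m=shot(n); h=cv2.cvtColor(im,cv2.COLOR_RGB2HSV)
    for name,lo,hi in(("brass",(15,130,70),(30,255,255)),("board",(8,60,130),(22,140,255)),("dark",(0,80,15),(14,255,110))):
        k=cv2.inRange(h,lo,hi); _,_,st,ce=cv2.connectedComponentsWithStats(k)
        for s,c in zip(st[1:],ce[1:]):
            if 120<s[4]<6000:
                z={"brass":4,"board":12,"dark":40}[name]; X=onz(m,c,z)[0]
                if 200<X[0]<800 and abs(X[1])<550: print(n,name,s,c.round(),X.round())
    if n=="top": print(h[223,330],h[158,355],h[188,235],h[255,190],h[224,466],h[300,300],h[205,190])
im,m=shot("top")
c=im[110:280,150:500]; cv2.imwrite("pics/top1.png",cv2.resize(c,None,fx=2.28,fy=2.28,interpolation=cv2.INTER_CUBIC)[:,:,::-1])
E
```

```text
top brass [ 307  145   98   28 1246] [354. 158.] [671. -28.   4.]
top brass [ 319  195   48   57 2226] [342. 223.] [495.  -4.   4.]
top board [171 116 324   3 326] [333. 116.] [783.  31.  12.]
top board [ 306  144   99   28 1385] [355. 157.] [670. -30.  12.]
top board [154 319 361   5 367] [333. 323.] [250.  11.  12.]
top dark [438 159  21  20 153] [445. 171.] [ 637. -257.   40.]
top dark [219 169  29  40 716] [234. 188.] [564. 275.  40.]
top dark [453 206  25  37 695] [465. 224.] [ 503. -304.   40.]
top dark [170 236  40  38 800] [190. 255.] [393. 366.  40.]
[ 18 169 140] [ 16 133 155] [ 10 155  82] [ 10 167  81] [ 10 160  75] [ 29  40 161] [ 87 208  70]
scene brass [ 296  172   57   38 1178] [324. 190.] [504.   1.   4.]
scene brass [241 192  72  53 939] [277. 218.] [671. -21.   4.]
scene brass [356 275  14  13 132] [362. 281.] [703. 280.   4.]
scene board [240 190  74  53 885] [275. 215.] [670. -27.  12.]
scene dark [165 109  58  22 260] [194. 121.] [ 530. -542.   40.]
scene dark [233 134  29  26 453] [248. 147.] [ 524. -286.   40.]
scene dark [209 168  19  17 236] [219. 177.] [ 677. -240.   40.]
scene dark [444 198  40  34 841] [464. 216.] [400. 370.  40.]
scene dark [377 217  38  43 919] [395. 238.] [572. 281.  40.]
```

Run:
```python
from h import *
import pickle
print(np.round(status.observe()["orientation"],2).tolist())
out={}
for name,x,y in(("plate",497,-3),("board",670,-28),("foot_b",568,278),("foot_a",396,368)):
    for z in(290,170):
        yaw=0 
        p=[x-66,y,z]
        (env.goto(p,down(yaw)) if z==290 else env.servo_line(p,v=250))
        im,m=shot("wrist"); out[name,z]=(im,m)
pickle.dump(out,open("w.pkl","wb"))
print(status.observe()["t"],status.observe()["joint_positions"])
a=[cv2.resize(out[k][0],(400,250)) for k in(("plate",170),("board",170),("foot_b",170),("foot_a",170))]
cv2.imwrite("pics/w.png",np.vstack([np.hstack(a[:2]),np.hstack(a[2:])])[:,:,::-1])
```

```text
[[0.95, 0.32, -0.0], [0.32, -0.95, 0.0], [-0.0, -0.0, -1.0]]
11.6833 [ 4.80626848e+01  1.27332240e+01 -1.27286667e+01  6.44578994e+01
 -8.21094105e-04 -1.31889796e+02]
```

View pics/w.png

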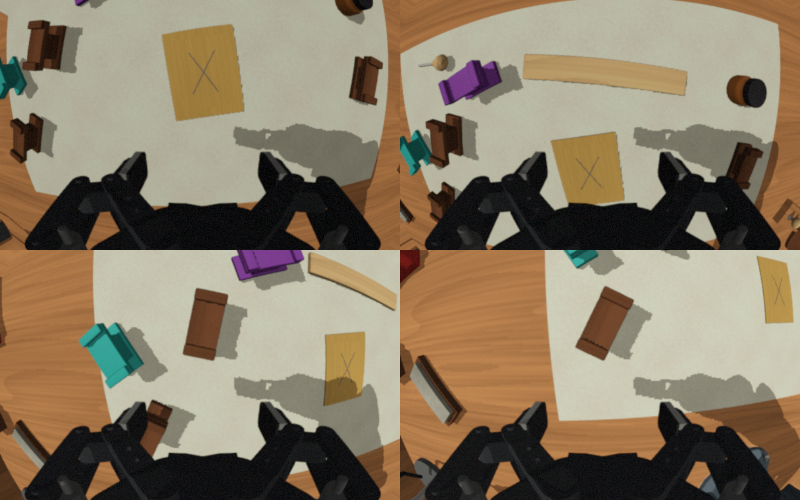

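The four wrist views at z=170 show the plate centre at tile (205,73), the board at tile (605,75), and feet b and a clear below the camera at tile (206,325) and (605,322). Next I'll fit rectangles at both camera heights.

```bash
cat > fit.py <<'E'
from h import *
HS={"plate":((15,125,60),(30,255,255)),"board":((8,70,110),(24,210,255)),"foot":((0,70,10),(16,255,125))}
def mask(im,kind,m,xyz):
    k=cv2.inRange(cv2.cvtColor(im,cv2.COLOR_RGB2HSV),*HS[kind])
    k=cv2.morphologyEx(k,cv2.MORPH_OPEN,np.ones((3,3)))
    k=cv2.morphologyEx(k,cv2.MORPH_CLOSE,np.ones((9,9)))
    cs,_=cv2.findContours(k,cv2.RETR_EXTERNAL,cv2.CHAIN_APPROX_NONE)
    u=project(m,xyz)[0]
    return max(cs,key=lambda c:cv2.pointPolygonTest(c,tuple(map(float,u)),True))
def rect(m,c,z):
    """centre, long, short, angle of long side (deg) of a contour cast onto height z"""
    P=onz(m,c[:,0,:],z)[:,:2].astype(np.float32)
    (cx,cy),_,_=r=cv2.minAreaRect(P); B=cv2.boxPoints(r); e=[B[1]-B[0],B[2]-B[1]]
    e.sort(key=np.linalg.norm); 
    # edges by robust line fit of each side
    C=np.array([cx,cy]); L=e[1]/np.linalg.norm(e[1]); S=np.array([-L[1],L[0]]); hl,hs=[np.linalg.norm(v)/2 for v in(e[1],e[0])]
    a=(P-C)@L; b=(P-C)@S; sides=[]; angs=[]
    for sg in(1,-1):
        i=(abs(b*sg-hs)<6)&(abs(a)<hl*.85); v=cv2.fitLine(P[i],cv2.DIST_HUBER,0,.01,.01).ravel()
        angs.append(np.degrees(np.arctan2(v[1],v[0]))%180); sides.append(np.median(b[i]))
    for sg in(1,-1):
        i=(abs(a*sg-hl)<6)&(abs(b)<hs*.8); sides.append(np.median(a[i]))
    C=C+S*(sides[0]+sides[1])/2+L*(sides[2]+sides[3])/2
    return C,abs(sides[2]-sides[3]),abs(sides[0]-sides[1]),angs
E
python3 - <<'E'
from fit import *
import pickle
o=pickle.load(open("w.pkl","rb"))
for n,x,y,zs in(("plate",497,-3,4),("board",670,-28,12),("foot_b",568,278,70),("foot_a",396,368,70)):
    cs={}
    for z in(290,170):
        im,m=o[n,z]; cs[z]=(m,mask(im,n[:5].split("_")[0],m,[x,y,zs]))
        C,l,s,a=rect(*cs[z],zs); print(n,z,C.round(1),round(l,1),round(s,1),np.round(a,1))
    d=[(abs(rect(*cs[290],h)[1]-rect(*cs[170],h)[1]),h) for h in range(-20,100,2)]
    print("  height by equal length:",min(d)[1])
E
```

```text
plate 290 [498.8  -5.2] 135.5 106.1 [8.7 8.8]
plate 170 [499.   -5.3] 136.5 106.8 [8.6 8.5]
  height by equal length: 12
board 290 [671.5 -32.4] 257.3 38.0 [83.8 83.9]
board 170 [671.6 -32.2] 256.7 38.4 [83.8 83.9]
  height by equal length: 10
foot_b 290 [567.1 274.5] 80.7 36.6 [168.1 168.1]
foot_b 170 [567.2 274.7] 81.2 36.7 [168.1 168.3]
  height by equal length: 74
foot_a 290 [396.3 364.9] 80.3 36.7 [154.4 153.8]
foot_a 170 [396.5 365.2] 81.1 36.7 [154.1 153.9]
  height by equal length: 76
```

```bash
cat > mv.py <<'E'
from fit import *
P=np.array([499.0,-5.3]); PA=8.6
uy=np.array([-np.sin(np.radians(PA)),np.cos(np.radians(PA))])
def pick_place(src,yaw,zg,dst,yawd,zd,opening=62):
    """zd: TCP height when seated; guarded lowering from 3 mm above to 2 mm below"""
    eoat.command_gripper(opening)
    env.goto([*src,140],down(yaw)); env.servo_line([*src,zg],v=120)
    eoat.command_gripper(30); s=status.observe(); print("grip",s["gripper_width"],s["gripper_force"],s["t"])
    env.servo_line([*src,zg+110],v=180)
    env.goto([*dst,zg+110],down(yawd)); s=status.observe(); print("held",s["gripper_width"],s["force"])
    env.servo_line([*dst,zd+3],v=150)
    hit=env.servo_line([*dst,zd-2],v=15,force_limit=5); s=status.observe(); print("hit",hit,s["tool_pos"],s["t"])
    eoat.command_gripper(opening)
    env.servo_line([*dst,zd+100],v=180); print(status.observe()["t"])
E
python3 - <<'E'
from mv import *
pick_place([567.2,274.6],168.1,44,P-90*uy,188.6,44)
im,m=shot("top"); c=im[110:280,150:500]; cv2.imwrite("pics/t2.png",cv2.resize(c,None,fx=2.28,fy=2.28)[:,:,::-1])
im,m=shot("wrist"); cv2.imwrite("pics/w2.png",im[:,:,::-1])
E
```

```text
grip 38.9772713670726 60.84704518318176 15.8333
held 38.716083574618054 [ 1.02602896 -0.51988218 -2.15161606]
hit True [513.19501525 -94.24182469  45.08394332] 19.125
20.1833
```

View pics/w2.png

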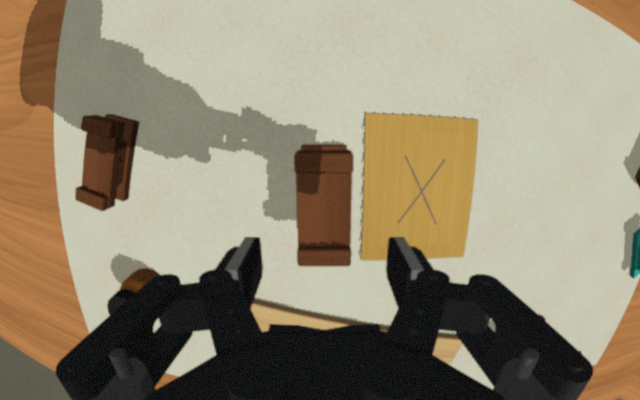

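The foot stands upright beside the plate, with the foot at (324,205), the plate at (420,185), and a clear gap along x≈357. Next is foot_a.

Run:
```python
from mv import *
import pickle
pick_place([396.4,365.1],154.0,44,P+90*uy,188.6,44)
out=[]
for d in(90,-90):   # camera (66 mm along tool x) straight above each foot
    C=P+d*uy; X=np.array([np.cos(np.radians(188.6)),np.sin(np.radians(188.6))])
    env.goto([*(C-66*X),200],down(188.6)); im,m=shot("wrist"); out.append((im,m))
    c=mask(im,"foot",m,[*C,70]); R,l,s,a=rect(m,c,70); q=R-P; print("foot",d,np.round([q@[uy[1],-uy[0]],q@uy,l,s],1),np.round(a,1))
    c=mask(im,"plate",m,[*P,4]); R,l,s,a=rect(m,c,4); print(" plate",R.round(1),round(l,1),round(s,1),np.round(a,1))
pickle.dump(out,open("w3.pkl","wb")); print(status.observe()["t"])
cv2.imwrite("pics/w3.png",np.vstack([cv2.resize(o[0],(480,300)) for o in out])[:,:,::-1])
```

```text
grip 39.00743780056486 60.74251055717468 23.5167
held 38.713304230294135 [-0.45132041 -0.01593987 -1.23633403]
hit True [486.2442651   83.95728863  45.00593907] 26.55
27.6083
foot 90 [ 0.1 89.5 81.3 36.6] [8.8 8.1]
 plate [498.4  -4.6] 136.1 106.6 [8.1 8.5]
foot -90 [ -0.1 -90.9  80.7  36.5] [8.8 9.2]
 plate [498.9  -5.7] 135.8 106.7 [8.1 8.3]
28.9
```

View pics/w3.png

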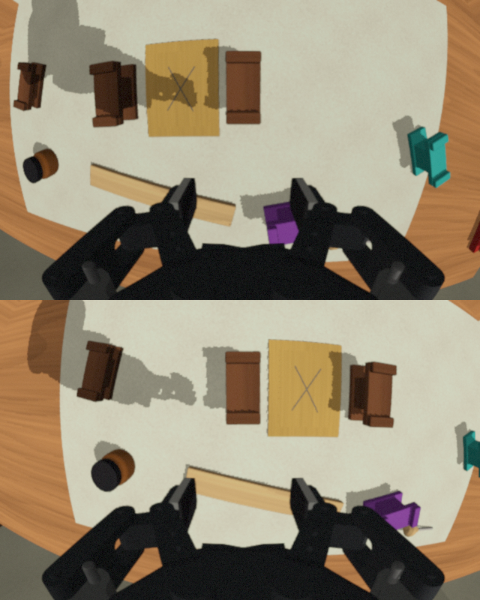

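Both feet sit within 1 mm of target, square to the plate, and the plate hasn't moved. Next is the board.

Run:
```python
from mv import *
pick_place([671.6,-32.3],263.9,13,P,278.6,73)
X=np.array([np.cos(np.radians(188.6)),np.sin(np.radians(188.6))])
env.goto([*(P-66*X),260],down(188.6)); im,m=shot("wrist")
c=mask(im,"board",m,[*P,72]); R,l,s,a=rect(m,c,72); q=R-P
print("board",np.round([q@[uy[1],-uy[0]],q@uy,l,s],1),np.round(a,1),status.observe()["t"])
cv2.imwrite("pics/w4.png",im[:,:,::-1]); im,m2=shot("scene"); cv2.imwrite("pics/s4.png",cv2.resize(im[100:320,140:520],None,fx=2,fy=2)[:,:,::-1])
```

```text
grip 38.062522344065684 60.94658017158508 31.775
held 37.93499533088932 [ 1.1375868  -0.52314979 -0.92362803]
hit True [499.70326764  -5.36455534  73.08365566] 34.0333
35.1
board [ 2.000e-01 -3.000e-01  2.561e+02  1.137e+02] [98.5 98.6] 36.5667
```

View pics/w4.png

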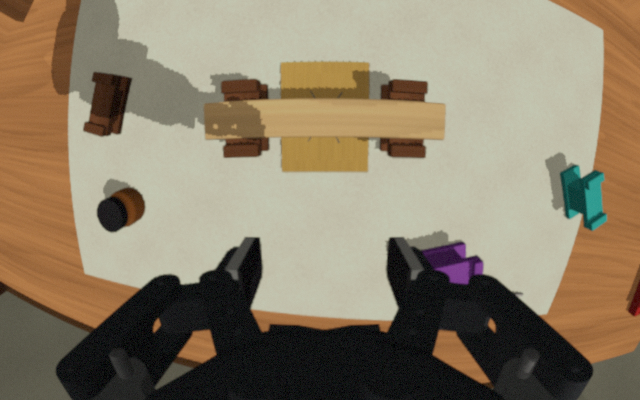

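View pics/s4.png

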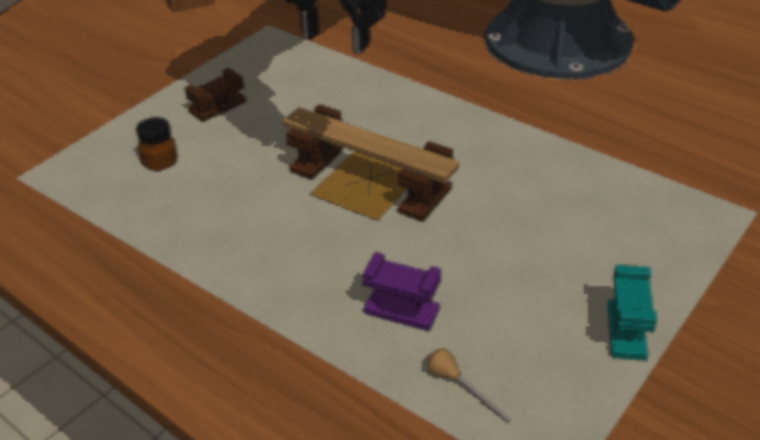

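The wrist view shows the board spanning (205–445, 120), centred over both feet. It is within 0.3 mm of centre and at 98.5°, square to the plate. The scene view shows it flat in both notches at (370,145), with the bystanders where they were.

```bash
python3 -c "
from station import workorder
print(workorder.finish_job())"
```

```text
the job is handed in; nothing more can be done
None
```

The hand bridge is set up and the job is handed in, at about 37 s of the 72 s allowed: both equal feet measured within 1 mm of a 15 mm gap, and the board lies in the notches square across the plate, within 0.3 mm of centre.

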